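# Key the lever onto the purge valve's stem

### The job

Turn the valve's lever into line with its pipe so that the keyways match, then take the gib-head key from the wooden block, set it in the keyway with its flat face to the stem and drive it in until it is tight. Leave the other key and everything else on the bench where it is.

Things in the scene. Friction and masses are not known exactly. Their poses are not given: they have to be found in the camera images.
- valve: brass valve in a fixed aluminium bench stand (foot 170x80x10 mm), pipe along the body's x axis, 50 mm up, origin under the middle of the foot. Its steel stem (28 mm dia.) rises from the pipe leaning 30 deg from vertical to the body's -x side (towards the robot) and ends flush with the lever hub's upper face, 147 mm up and 56 mm to -x of the origin
- hub (a point): dark steel lever hub, 64 mm dia., 28 mm high, running on the stem: point on the stem axis in its upper face; z along the stem, out of the valve. The lever's bar goes to -x. The keyway, 12.4 mm wide with a 1.5 mm chamfer, is open at the upper face on the +x side; its roof tapers like the key (1 in 20) and is 9.6 mm from the stem's flat at the mouth
- keyway (a point): middle of the keyway's mouth in the hub's upper face, 12 mm from the stem axis and 4 mm from the flat in the stem on which the key slides; axes as hub: z out of the valve, x outward from the stem, y across the keyway
- grip (a point): the lever's upright black knob, 18 mm dia., parallel to the stem, 100 mm from its axis; it stands from 11 mm below to 33 mm above the plane of the hub's upper face. The point is on its axis, 14 mm above that plane; axes as hub. The flat bar under it is 18 to 26 mm wide
- lever (a joint): angle of the lever on the stem, rad: 0 when the lever lies in line with the pipe, pointing to the valve's -x side, and the keyways of hub and stem match (a key enters within about 0.1 rad); positive when the knob stands to the robot's right, that is turned counter-clockwise seen from above down the stem. Turns stiffly (0.14 N m) and stays where released
- gib_key: bright steel taper key with a gib head, 54 mm long, 10 mm wide (y). Origin at the nose, z to the head. Flat face at x=-4.1 mm, face tapered 1 in 20 from +4.1 mm at the nose to +6.3 at z=44, where the 10 mm high head begins, jutting to x=+14.2. Flat face slides on the stem. It slips in about 27 mm, then binds; tight when a 15 N push no longer moves it, about 30 mm in, head still clear of the hub
- plain_key: the other bright steel key in the block: plain, without head or taper, both ends round, 54x10x8 mm, origin at its lower end, z up. Not wanted here; stays in the block
- key_block: wooden block, fixed, 116x42x36 mm, with a row of three pockets along its x, 34 mm apart, 11.8 mm square and 28 mm deep. Origin under its middle. The two keys stand loosely upright in the outer pockets (either way round), x and y parallel to the block's, 26 mm showing
- hex_key: steel hex key lying on the bench, 84 mm long; a bystander
- screwdriver: screwdriver lying on the bench, 165 mm long; a bystander
- vial: glass vial with a screw cap, 25 mm dia., 50 mm high; a bystander
- drying_pot: white pot with a lid, 57 mm dia., 69 mm high; a bystander

How it is judged:
By the outcome, as a careful person would: the job done as asked, in the order asked, and still so for the second after the job is handed in, with the robot touching nothing.
It also fails if it takes over 64 s, if anything falls off the work surface, if the arm or the gripper's body presses on something with over 40 N, if the wrist force passes 120 N, or if a joint passes its speed limit or range.

### The arm

A 7-joint arm with a two-finger parallel gripper is mounted at the origin on a cart in front of the work surface, level with it; the furniture and walls round the work are solid. World frame = base frame: x ahead of the robot, y to its left, z up, the work surface at z = 0. Lengths are in m, angles in degrees, forces in N, time in s.
With the tool pointing down it reaches from about 0.425 to 0.875 m from the base axis. Payload 4.7 kg.
Tool frame: the origin (TCP) lies midway between the tips of the shut fingers; the grasp point (between the pads) lies 19 mm behind it; z points along the fingers, y is the line along which they close (so a half turn about z gives the same grasp; the last joint's range is limited). The gripper opens to 87 mm and grips with 3 to 60 N. Pads are 19 mm wide; open, the fingers measure 117 mm over their backs; the gripper's body (75 mm by 190 mm) begins 51 mm behind the grasp point.
Start: joints at [74.949, 18.392, -4.016, 83.108, 1.295, 78.541, -3.26], TCP at [0.178, -0.625, 0.223] pointing down, gripper open.
Joint ranges: [-163.93, 163.93], [-17.29, 119.83], [-79.2, 71.16], [3.27, 140.29], [-89.18, 269.18], [5.43, 117.66], [-154.24, 154.24]. Speed limits (degrees/s): [147.25, 147.25, 180, 180, 180, 180, 180].

### API

Orientations are given as [roll, pitch, yaw] about the fixed x, y, z axes, in that order (R = Rz(yaw) Ry(pitch) Rx(roll)).
In Python, from cell import env, viewer, boxes_of, masks_of gives the robot as it stands. The module is installed in compiled form; this text tells all that it offers.
- The arm moves only by the tool apply_moves, never from a script. Its argument "moves" is a list of rows, each a list of 7 numbers: the shift along the tool's x, y, z scaled (see below), then the turn, a rotation vector about the tool's x, y, z scaled (see below), then the opening, from 0 (shut) to 1 (fully open). A call has 1 to 20 rows; each row is the pose to reach, as a shift and turn from the pose commanded when the call began, along the tool's axes at that moment; what a row does not reach only later rows make up. The controller multiplies each number of a shift by 0.2 m and each number of a turn by 1.5 rad. A row lasts 1/10 s, in which the tool goes at most 50 mm and 8.59 degrees, less where a joint would pass 70% of its speed; a pose out of reach is approached as far as the arm can. A call with a number of a shift or a turn outside -1 to 1 is refused whole. A call with a gripper value outside its range is refused whole. The fingers move at their own pace and stop on an object; "grip_force" is the grip in N (left out, the last holds). Time passes only in rows, so rows that repeat a pose let the fingers close. It gives the time, the measured TCP pose, the force, the opening and the grip force at its end, in the units of the state.
- env.get_obs(): the state, without advancing time (a new reading comes with each control period).
- viewer.read_camera(name): name is "side" or "top"; returns the picture (480x640x3 uint8, red, green, blue); there is no depth.
- viewer.get_calibration(name): a dict with "fov_y" (degrees; the focal length in pixels is half the picture's height over the tangent of half this angle, whatever the lens; pixels are square), "cx", "cy" (the principal point, pixels), "k1" (the pictures are not rectified: a ray, as slopes to the right and down, at radius r is drawn at 1 + k1 r^2 times it, then the intrinsics apply), "position" and "orientation" of the camera in the world. Camera axes: x right, y up, looking along -z (the intrinsics and any distortion apply to the point x, -y, -z); pixel columns grow to the right and rows downward; lengths in m; the calibration is good to about 2 mm. A picture is of the moment at which its call begins. get_calibration takes no time and is no camera call.
- env.sign_off(): hands the job in; it is judged then, once.
Trained networks look in the newest picture that a camera, given by its name, has taken for a name from the list of things; names that differ only in an ending like _2 or _b are one class to them, and where a whole thing is asked for, a point or a joint stands for the part that bears it (a point fixed in the world has none). Each returns a list of dicts, best first, with "conf" (0 to 1); they miss things now and then, are a little off and sometimes report something else, mostly with a low value. They report only what shows in the picture. A call takes as long as a camera call.
- boxes_of(camera, target): "location" ([column, row] in pixels, amid what is visible of it).
- masks_of(camera, target): "pixels" (480x640 bool, what is visible of it) and "location" ([column, row] in pixels, amid what is visible of it).
The state is a dict: "time_s": time; "qpos": joint angles; "joint_velocities": joint speeds; "effort": joint torques, N m; "tool_pos": TCP position; "tool_rot": TCP orientation; "force": force on the tool from outside, world axes, zero at the start; "wrist_torque": the same for the moment, N m; "grip_width": finger opening in m; "grasp_force": force on a finger pad.
Only numpy, scipy, OpenCV 4.12 (cv2) and the standard library are available. Lean on these libraries where they do the work, as an engineer would, in place of code of your own. Each camera call takes 0.05 s, during which the arm holds its last target. There are 200 camera calls.

## Working session

There is one attempt and no reset: what is moved stays moved. The work goes in short steps, Python scripts to look and compute and a tool call to move; the robot and the scene stay as the last step left them, time stands still between calls to the robot, and variables do not carry over. Pictures are saved under pics/ and viewed, at most 10 in all, crops included, and the job is handed in when it is done.

Besides the shell and the picture viewer there is one more tool, called after ">>>" by a JSON object that holds its "op" and its "data", one argument or row to a line. apply_moves: Moves the arm, as the interface text tells. Shifts and turns lie within -1 to 1; 1 stands for 0.2 m of shift or 1.5 rad of turn. Its arguments: {"type":"object","properties":{"moves":{"type":"array","items":{"type":"array","items":{"type":"number","minimum":-1,"maximum":1}}},"grip_force":{"type":"number"}},"required":["moves"]}

```bash
mkdir -p pics; cat > h.py <<'E'
import numpy as np, cv2
from scipy.spatial.transform import Rotation as R
from scipy.optimize import least_squares
from cell import env, viewer, boxes_of, masks_of
def cal(n):
    c=viewer.get_calibration(n); return c
def rot(o):
    o=np.array(o,float)
    if o.shape==(3,3): return o
    if o.shape==(4,): return R.from_quat(o).as_matrix()
    return R.from_euler('xyz',o,degrees=True).as_matrix()
def proj(n,P):
    c=cal(n); M=rot(c['orientation']); p=(np.atleast_2d(P)-np.array(c['position']))@M
    s=np.c_[p[:,0]/-p[:,2],-p[:,1]/-p[:,2]]; r2=(s**2).sum(1,keepdims=True)
    f=240/np.tan(np.radians(c['fov_y'])/2)
    return s*(1+c['k1']*r2)*f+[c['cx'],c['cy']]
def ray(n,uv):
    c=cal(n); M=rot(c['orientation']); f=240/np.tan(np.radians(c['fov_y'])/2)
    d=(np.array(uv,float)-[c['cx'],c['cy']])/f; s=d.copy()
    for _ in range(20): s=d/(1+c['k1']*(s@s))
    v=M@np.array([s[0],-s[1],-1]); return np.array(c['position']),v/np.linalg.norm(v)
def at_z(n,uv,z):
    o,v=ray(n,uv); return o+v*(z-o[2])/v[2]
def tri(a,ua,b,ub):
    o1,v1=ray(a,ua);o2,v2=ray(b,ub)
    t=np.linalg.lstsq(np.c_[v1,-v2],o2-o1,rcond=None)[0]
    p,q=o1+v1*t[0],o2+v2*t[1]; return (p+q)/2,np.linalg.norm(p-q)
def snap(n,f):
    im=viewer.read_camera(n); cv2.imwrite('pics/'+f,im[:,:,::-1]); return im
E
python3 - <<'E'
from h import *
for n in('side','top'):
    print(n,cal(n)); snap(n,n+'0.png')
    for t in('valve','hub','keyway','grip','gib_key','plain_key','key_block','hex_key','screwdriver','vial','drying_pot'):
        print(t,[(np.round(b['location']),round(b['conf'],2)) for b in boxes_of(n,t)][:3])
print(env.get_obs())
E
```

```text
side {'fov_y': 49.26314073937668, 'cx': 316.3792361588532, 'cy': 241.04585166452756, 'k1': 0.049628791298020954, 'position': array([0.23679819, 0.96453109, 0.89798337]), 'orientation': array([  49.69690259,   -0.87816584, -158.0920378 ])}
valve [(array([284., 284.]), 0.67), (array([298., 265.]), 0.55)]
hub [(array([299., 262.]), 0.86)]
keyway [(array([298., 265.]), 0.56)]
grip [(array([301., 263.]), 0.74)]
gib_key [(array([254., 357.]), 0.42)]
plain_key [(array([297., 264.]), 0.74)]
key_block [(array([267., 379.]), 0.68)]
hex_key [(array([325., 333.]), 0.69)]
screwdriver [(array([393., 220.]), 0.66)]
vial [(array([234., 318.]), 0.58), (array([396., 218.]), 0.58)]
drying_pot []
top {'fov_y': 43.41297257436244, 'cx': 306.10649538111966, 'cy': 243.12552849519116, 'k1': -0.06718782792621181, 'position': array([0.2673183 , 0.08496242, 1.57798204]), 'orientation': array([ 1.20061965e+01,  5.42456068e-02, -8.73606093e+01])}
valve [(array([269., 231.]), 0.93), (array([184., 257.]), 0.63)]
hub [(array([269., 244.]), 0.56)]
keyway [(array([268., 242.]), 0.88)]
grip [(array([270., 243.]), 0.6)]
[... 230 characters left out ...]
s': 1.2, 'qpos': array([74.94905786, 18.39037411, -4.01722736, 83.10700296,  1.29511832,
       78.53919369, -3.25894839]), 'joint_velocities': array([ 0.04209637, -0.09464626, -0.01143912, -0.0336359 ,  0.02048311,
       -0.00428682,  0.07854733]), 'effort': array([-4.80944743e-05, -4.91101813e+01, -4.03079884e-01, -3.12760770e+01,
       -6.36080699e-02,  3.39213770e-02,  2.20981377e-06]), 'tool_pos': array([ 0.17761767, -0.62529959,  0.22260907]), 'tool_rot': array([1.79991430e+02, 2.38652033e-03, 1.58618709e+01]), 'force': array([ 0.59584335, -0.55266042,  0.1214125 ]), 'wrist_torque': array([-0.03984558, -0.0377908 , -0.04224246]), 'grasp_force': 0.0, 'grip_width': 0.08724732769628037}
```

```bash
python3 - <<'E'
import cv2
a=cv2.imread('pics/side0.png')[200:410,200:440]; cv2.imwrite('pics/side0c.png',cv2.resize(a,None,fx=2.8,fy=2.8,interpolation=cv2.INTER_CUBIC))
a=cv2.imread('pics/top0.png')[170:330,140:340]; cv2.imwrite('pics/top0c.png',cv2.resize(a,None,fx=3.5,fy=3.5,interpolation=cv2.INTER_CUBIC))
E
```

```text
(no output)
```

View pics/side0c.png

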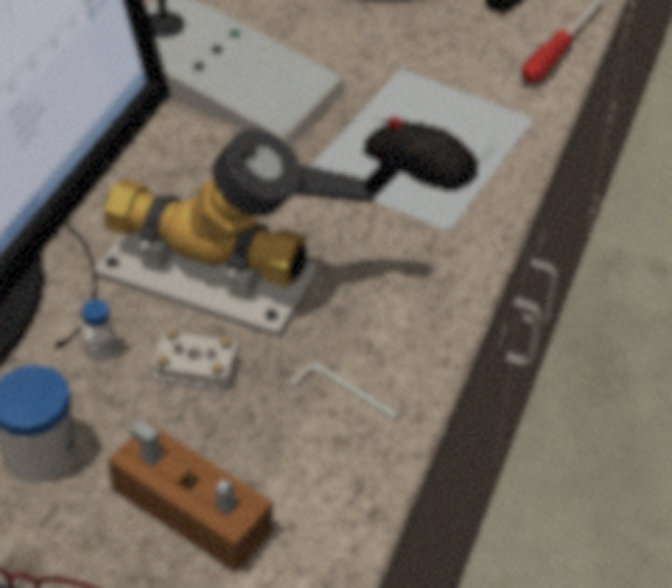

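View pics/top0c.png

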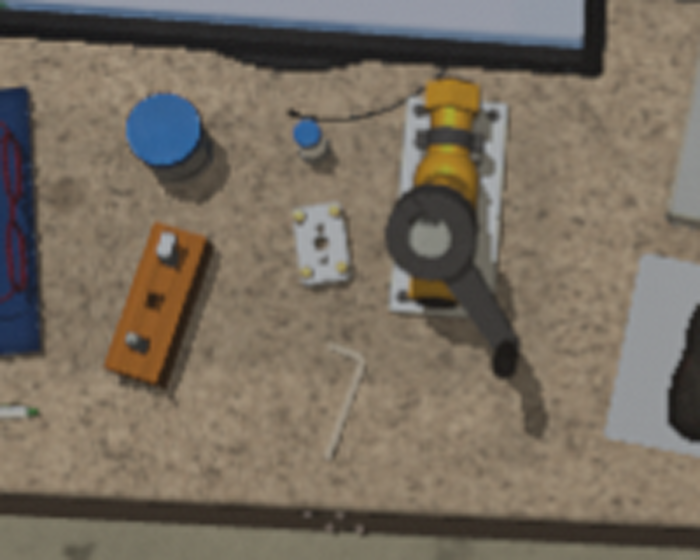

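```bash
cat >> h.py <<'E'
S=lambda u,v:(200+(u-.9)/2.8,200+(v-.9)/2.8)
T=lambda u,v:(140+(u-1.25)/3.5,170+(v-1.25)/3.5)
def Rz(a): return R.from_euler('z',a).as_matrix()
Rs=R.from_euler('y',-30,degrees=True).as_matrix()
HUB=np.array([-.056,0,.147])
def vpt(p,local): # p=x,y,yaw
    return Rz(p[2])@np.array(local)+[p[0],p[1],0]
def hpt(p,local,ang=0): # in hub frame, lever angle (+ = ccw seen down the stem)
    return vpt(p,HUB+Rs@Rz(ang)@np.array(local))
E
python3 - <<'E'
from h import *
obsV=[('top',T(410,98),[.085,.04,.01]),('top',T(508,103),[.085,-.04,.01]),('top',T(389,310),[-.085,.04,.01]),
('side',S(97,268),[.085,.04,.01]),('side',S(280,323),[-.085,.04,.01]),('side',S(316,268),[-.085,-.04,.01])]
obsH=[('top',T(431,237),[0,0,0]),('side',S(265,163),[0,0,0])]
obsK=[('top',T(503,352),[-.1,0,.02]),('side',S(386,172),[-.1,0,.014])]
def res(q,full=False):
    r=[proj(n,vpt(q,l))[0]-uv for n,uv,l in obsV]+[proj(n,hpt(q,l))[0]-uv for n,uv,l in obsH]+[proj(n,hpt(q,l,q[3]))[0]-uv for n,uv,l in obsK]
    return np.array(r) if full else np.ravel(r)
s=least_squares(res,[.55,.1,0,.5],loss='soft_l1'); print(s.x); print(res(s.x,True).round(1))
print('hub',hpt(s.x,[0,0,0]),'knob',hpt(s.x,[-.1,0,.014],s.x[3]),tri('top',obsH[0][1],'side',obsH[1][1]))
B=[('top',T(158,222),[.058,.021,.036]),('top',T(210,237),[.058,-.021,.036]),('top',T(108,368),[-.058,.021,.036]),('top',T(158,384),[-.058,-.021,.036]),
('side',S(110,463),[.058,.021,.036]),('side',S(237,545),[-.058,.021,.036]),('side',S(271,500),[-.058,-.021,.036]),('side',S(152,424),[.058,-.021,.036]),
('top',T(154,300),[0,0,.036]),('side',S(188,481),[0,0,.036])]
f=lambda q:np.array([proj(n,vpt(q,l))[0]-uv for n,uv,l in B])
b=least_squares(lambda q:f(q).ravel(),[.5,.3,0],loss='soft_l1'); print(b.x,f(b.x).round(1).tolist())
for n in('top','side'):
  for sx in(1,-1):
    uv=proj(n,np.array([vpt(b.x,[.034+sx*x,y,.062]) for x in(-.0041,.0142) for y in(-.005,.005)]))
    print(n,sx,((uv-[140,170])*3.5 if n=='top' else (uv-200)*2.8).round(0).tolist())
big=[]
for n in('top','side'):
    im=cv2.imread(f'pics/{n}0.png'); u,v=proj(n,vpt(b.x,[.034,0,.05]))[0].astype(int)
    big.append(cv2.resize(im[v-20:v+20,u-25:u+25],None,fx=8,fy=8,interpolation=cv2.INTER_CUBIC)); print(n,u-25,v-20)
cv2.imwrite('pics/head.png',np.hstack(big))
np.save('fit.npy',np.r_[s.x,b.x])
E
```

```text
[ 0.6359953   0.20548483 -0.02065763  0.60347019]
[[-1.  -0.7]
 [ 0.5 -0.3]
 [-0.4  0.4]
 [-1.6 -0.5]
 [-0.4  2.2]
 [ 0.9 -1.8]
 [-0.2  0.3]
 [ 0.  -0.7]
 [ 0.4  3.5]
 [-0.  -0.2]]
hub [0.58000725 0.20664157 0.147     ] knob [0.50054567 0.15152087 0.11795579] (array([0.58072794, 0.20633344, 0.14475981]), np.float64(0.0010412516596483559))
[ 0.54530984  0.41874939 -0.24703533] [[-1.2, 0.1], [-1.0, 0.4], [-1.5, 0.1], [-0.6, 0.2], [-0.7, -1.8], [-0.4, -0.7], [1.1, 0.1], [-1.6, -1.6], [0.2, 0.9], [0.7, -0.8]]
top 1 [[166.0, 259.0], [153.0, 255.0], [174.0, 236.0], [161.0, 232.0]]
top -1 [[170.0, 248.0], [157.0, 245.0], [162.0, 272.0], [149.0, 268.0]]
side 1 [[159.0, 429.0], [150.0, 439.0], [140.0, 417.0], [130.0, 426.0]]
side -1 [[151.0, 424.0], [141.0, 433.0], [170.0, 436.0], [161.0, 446.0]]
top 162 222
side 229 337
```

View pics/head.png

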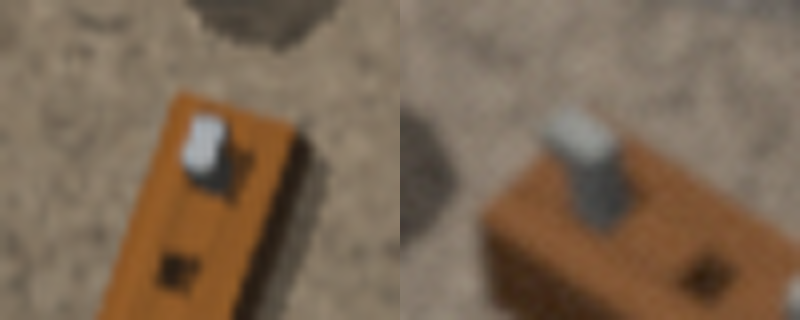

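```bash
cat >> h.py <<'E'
F=np.diag([-1,1,-1.])
def down(yaw): return R.from_euler('xyz',[180,0,yaw],degrees=True).as_matrix()
def hubtool(p,local,ang=0): # TCP at hub-frame point, tool axis along -stem
    return hpt(p,local,ang), Rz(p[2])@Rs@Rz(ang)@F
def cur():
    o=env.get_obs(); return np.array(o['tool_pos']),rot(o['tool_rot'])
def chain(targets,start=None,dec=3):
    p,M=start or cur()
    for tp,tM in targets:
        d=np.round(M.T@(np.array(tp)-p)/.2,dec); w=np.round(R.from_matrix(M.T@tM).as_rotvec()/1.5,dec)
        print((d+0).tolist(),(w+0).tolist(),'' if max(abs(np.r_[d,w]))<=1 else 'TOO FAR','rows>=%d'%np.ceil(max(np.linalg.norm(d)*4,np.linalg.norm(w)*10)))
        p=p+M@d*.2; M=M@R.from_rotvec(w*1.5).as_matrix()
E
python3 - <<'E'
from h import *
q=np.load('fit.npy'); p=q[:3]
A=hubtool(p,[-.1,0,.075],q[3]); print(A[0],R.from_matrix(A[1]).as_euler('xyz',degrees=True))
chain([((.33,-.50,.27),down(55)),((.45,-.33,.29),down(95)),((.50,-.17,.29),down(135)),((.50,-.02,.28),down(175)),A])
print('screen edge',at_z('top',T(580,45),.1),at_z('side',S(155,90),.1))
E
```

```text
[0.47005218 0.15215088 0.17078334] [-161.85871577   24.31076658 -142.66837687]
[0.904, -0.394, -0.237] [0.0, 0.0, -0.455]  rows>=5
[1.041, 0.003, -0.1] [0.0, 0.0, -0.466] TOO FAR rows>=5
[0.775, 0.319, 0.0] [0.0, 0.0, -0.465]  rows>=5
[0.53, 0.53, 0.05] [0.0, 0.0, -0.466]  rows>=5
[0.224, 0.845, 0.546] [0.094, -0.343, -0.436]  rows>=6
screen edge [0.73983523 0.11006814 0.1       ] [0.72483903 0.11259974 0.1       ]
```

>>> {"op": "apply_moves", "data": {
  "moves": [
    [0.904,-0.394,-0.237,0,0,-0.455,1],
    [0.904,-0.394,-0.237,0,0,-0.455,1],
    [0.904,-0.394,-0.237,0,0,-0.455,1],
    [0.904,-0.394,-0.237,0,0,-0.455,1],
    [0.904,-0.394,-0.237,0,0,-0.455,1],
    [0.904,-0.394,-0.237,0,0,-0.455,1]
  ]
}}

```text
time_s: 1.8
tool_pos: [0.332, -0.4989, 0.2708]
tool_rot: [179.9, 0.0, 55.2]
force: [-0.2, 0.0, -0.4]
grip_width: 0.0871
grasp_force: 0.0
```

>>> {"op": "apply_moves", "data": {
  "moves": [
    [0.98,0.0,-0.1,0,0,-0.466,1],
    [0.98,0.0,-0.1,0,0,-0.466,1],
    [0.98,0.0,-0.1,0,0,-0.466,1],
    [0.98,0.0,-0.1,0,0,-0.466,1],
    [0.98,0.0,-0.1,0,0,-0.466,1],
    [0.98,0.0,-0.1,0,0,-0.466,1]
  ]
}}

```text
time_s: 2.4
tool_pos: [0.4422, -0.34, 0.2898]
tool_rot: [-180.0, 0.0, 94.9]
force: [-0.5, -1.3, -0.1]
grip_width: 0.0872
grasp_force: 0.0
```

>>> {"op": "apply_moves", "data": {
  "moves": [
    [0.775,0.319,0,0,0,-0.465,1],
    [0.775,0.319,0,0,0,-0.465,1],
    [0.775,0.319,0,0,0,-0.465,1],
    [0.775,0.319,0,0,0,-0.465,1],
    [0.775,0.319,0,0,0,-0.465,1],
    [0.775,0.319,0,0,0,-0.465,1]
  ]
}}

```text
time_s: 3.0
tool_pos: [0.4916, -0.1819, 0.2895]
tool_rot: [-179.9, -0.0, 134.6]
force: [0.6, -0.5, -1.0]
grip_width: 0.0871
grasp_force: 0.0
```

>>> {"op": "apply_moves", "data": {
  "moves": [
    [0.53,0.53,0.05,0,0,-0.466,1],
    [0.53,0.53,0.05,0,0,-0.466,1],
    [0.53,0.53,0.05,0,0,-0.466,1],
    [0.53,0.53,0.05,0,0,-0.466,1],
    [0.53,0.53,0.05,0,0,-0.466,1],
    [0.53,0.53,0.05,0,0,-0.466,1]
  ]
}}

```text
time_s: 3.6
tool_pos: [0.4924, -0.0322, 0.2797]
tool_rot: [-180.0, -0.0, 174.6]
force: [-0.6, -0.5, -0.1]
grip_width: 0.0872
grasp_force: 0.0
```

```bash
python3 - <<'E'
from h import *
q=np.load('fit.npy'); p=q[:3]
chain([hubtool(p,[-.1,0,.075],q[3]),hubtool(p,[-.1,0,-.004],q[3])])
E
```

```text
[0.198, 0.907, 0.544] [0.093, -0.344, -0.441]  rows>=6
[0.0, 0.0, 0.395] [0.0, 0.0, 0.0]  rows>=2
```

>>> {"op": "apply_moves", "data": {
  "moves": [
    [0.198,0.907,0.3,0.093,-0.344,-0.441,1],
    [0.198,0.907,0.3,0.093,-0.344,-0.441,1],
    [0.198,0.907,0.4,0.093,-0.344,-0.441,1],
    [0.198,0.907,0.544,0.093,-0.344,-0.441,1],
    [0.198,0.907,0.544,0.093,-0.344,-0.441,1],
    [0.198,0.907,0.544,0.093,-0.344,-0.441,1],
    [0.198,0.907,0.544,0.093,-0.344,-0.441,1],
    [0.198,0.907,0.544,0.093,-0.344,-0.441,1]
  ]
}}

```text
time_s: 4.4
tool_pos: [0.4731, 0.1513, 0.1724]
tool_rot: [-162.6, 23.9, -144.4]
force: [0.1, -1.4, 0.9]
grip_width: 0.0871
grasp_force: 0.0
```

```bash
python3 - <<'E'
from h import *
o=env.get_obs();print(o['qpos'].round(1))
big=[]
for n,w in(('top',(230,200)),('side',(240,195))):
    im=snap(n,n+'1.png'); big.append(cv2.resize(im[w[1]:w[1]+100,w[0]:w[0]+130,::-1],None,fx=6,fy=6,interpolation=cv2.INTER_CUBIC)[:,:])
    print(n,(proj(n,cur()[0])-w)*6)
    if n=='side': print((proj(n,[hpt(np.load('fit.npy')[:3],[-.1,0,z],np.load('fit.npy')[3]) for z in(-.011,.033)])-w)*6)
cv2.imwrite('pics/k1.png',cv2.resize(np.vstack(big),None,fx=.5,fy=.5,interpolation=cv2.INTER_AREA))
E
```

```text
[-17.4 -17.2 -13.2 130.2  17.2  42.9  80.8]
top [[306.88342884 490.10245333]]
side [[667.65277035 312.87979726]]
[[551.61647789 429.28342044]
 [611.41797853 369.51758839]]
```

View pics/k1.png

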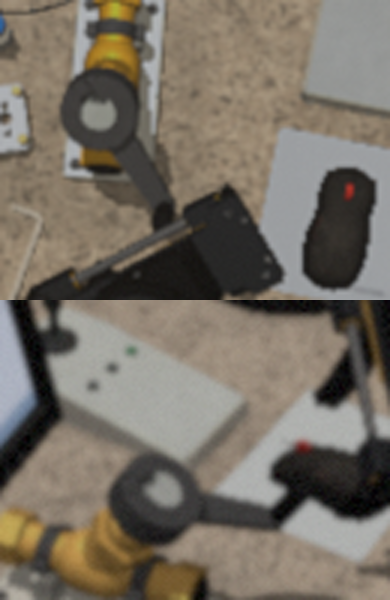

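```bash
python3 - <<'E'
from h import *
q=np.load('fit.npy'); p=q[:3]
chain([hubtool(p,[-.1,0,-.004],q[3])])
E
```

```text
[0.003, -0.011, 0.394] [0.003, -0.011, -0.012]  rows>=2
```

>>> {"op": "apply_moves", "data": {
  "moves": [
    [0,-0.01,0.1,0,-0.01,-0.01,1],
    [0,-0.01,0.2,0,-0.01,-0.01,1],
    [0,-0.01,0.3,0,-0.01,-0.01,1],
    [0,-0.01,0.39,0,-0.01,-0.01,1],
    [0,-0.01,0.39,0,-0.01,-0.01,1],
    [0,-0.01,0.39,0,-0.01,-0.01,1]
  ]
}}

```text
time_s: 5.1
tool_pos: [0.512, 0.1481, 0.1052]
tool_rot: [-162.0, 24.3, -143.1]
force: [0.0, -0.1, -0.4]
grip_width: 0.087
grasp_force: 0.0
```

>>> {"op": "apply_moves", "data": {
  "moves": [
    [0,0,0,0,0,0,0],
    [0,0,0,0,0,0,0],
    [0,0,0,0,0,0,0],
    [0,0,0,0,0,0,0],
    [0,0,0,0,0,0,0],
    [0,0,0,0,0,0,0],
    [0,0,0,0,0,0,0],
    [0,0,0,0,0,0,0]
  ],
  "grip_force": 15
}}

```text
time_s: 5.9
tool_pos: [0.5114, 0.1501, 0.1051]
tool_rot: [-162.0, 24.3, -142.7]
force: [-0.5, -0.2, -0.7]
grip_width: 0.0311
grasp_force: 0.0
```

```bash
python3 - <<'E'
from h import *
q=np.load('fit.npy'); p=q[:3]
o=env.get_obs();print(o['qpos'].round(1),o['tool_pos'],o['tool_rot'],o['wrist_torque'])
t,M=cur(); l=Rs.T@(Rz(p[2]).T@(t-[p[0],p[1],0])-HUB); print('tcp in hub',l, 'ang',np.arctan2(-l[1],-l[0]))
p0=cur()
for a in np.linspace(q[3],0,8)[1:]:
    chain([hubtool(p,[-.1,0,-.004],a)],p0)
E
```

```text
[-14.2  -7.5 -14.3 131.6  24.6  31.6  76.2] [0.51136196 0.15010415 0.10505182] [-161.95873856   24.33231891 -142.73871452] [ 0.10726106  0.48878093 -0.01120886]
tcp in hub [-0.07939858 -0.05794331 -0.00259679] ang 0.6304326373848438
[0.007, 0.056, 0.007] [0.001, 0.0, 0.057]  rows>=1
[0.001, 0.099, 0.007] [0.001, 0.0, 0.114]  rows>=2
[-0.008, 0.141, 0.007] [0.001, 0.0, 0.172]  rows>=2
[-0.021, 0.182, 0.007] [0.001, 0.0, 0.229]  rows>=3
[-0.037, 0.222, 0.007] [0.001, 0.0, 0.287]  rows>=3
[-0.056, 0.261, 0.007] [0.001, 0.0, 0.344]  rows>=4
[-0.079, 0.297, 0.007] [0.001, 0.0, 0.402]  rows>=5
```

>>> {"op": "apply_moves", "data": {
  "moves": [
    [0,0,0,0,0,0,0],
    [0,0,0,0,0,0,0],
    [0,0,0,0,0,0,0],
    [0,0,0,0,0,0,0],
    [0,0,0,0,0,0,0]
  ]
}}

```text
time_s: 6.4
tool_pos: [0.5112, 0.1501, 0.1049]
tool_rot: [-162.0, 24.3, -142.7]
force: [-1.9, 1.3, 0.3]
grip_width: 0.0172
grasp_force: 15.0
```

>>> {"op": "apply_moves", "data": {
  "moves": [
    [0.004,0.028,0,0,0,0.028,0],
    [0.005,0.056,0,0,0,0.057,0],
    [0.003,0.077,0,0,0,0.085,0],
    [0.0,0.099,0,0,0,0.114,0],
    [-0.004,0.12,0,0,0,0.143,0],
    [-0.009,0.141,0,0,0,0.172,0],
    [-0.015,0.161,0,0,0,0.2,0],
    [-0.022,0.182,0,0,0,0.229,0],
    [-0.029,0.202,0,0,0,0.258,0],
    [-0.037,0.222,0,0,0,0.287,0],
    [-0.046,0.242,0,0,0,0.315,0],
    [-0.057,0.261,0,0,0,0.344,0],
    [-0.068,0.279,0,0,0,0.373,0],
    [-0.079,0.297,0,0,0,0.402,0],
    [-0.079,0.297,0,0,0,0.402,0],
    [-0.079,0.297,0,0,0,0.402,0]
  ]
}}

```text
time_s: 8.0
tool_pos: [0.495, 0.2081, 0.0949]
tool_rot: [179.9, 30.0, 178.8]
force: [0.0, -1.4, 0.1]
grip_width: 0.0173
grasp_force: 15.0
```

```bash
python3 - <<'E'
from h import *
q=np.load('fit.npy'); p=q[:3]
o=env.get_obs();print(o['qpos'].round(1),o['tool_pos'],o['tool_rot'],o['force'],o['wrist_torque'],o['grip_width'])
t,M=cur(); l=Rs.T@(Rz(p[2]).T@(t-[p[0],p[1],0])-HUB); print('tcp in hub',l)
big=[]
for n,w in(('top',(230,200)),('side',(240,205))):
    im=snap(n,n+'2.png'); big.append(cv2.resize(im[w[1]:w[1]+80,w[0]:w[0]+80,::-1],None,fx=5,fy=5,interpolation=cv2.INTER_CUBIC))
    for s in([0,0,0],[.02,0,0],[-.1,0,.033]): print(n,s,(proj(n,hpt(p,s))-w)*5)
    print('tcp',(proj(n,t)-w)*5)
cv2.imwrite('pics/k2.png',np.hstack(big))
E
```

```text
[-13.7  -4.4 -23.6 130.1  30.7  33.7  28.4] [0.49497666 0.2080832  0.0949054 ] [179.92877044  29.97440317 178.78817067] [ 0.032417   -1.36178773  0.14853074] [ 0.17251982  0.39929225 -0.10127683] 0.01727654743004343
tcp in hub [-0.09969602 -0.00031508 -0.00259413]
top [0, 0, 0] [[163.05412359 188.25693171]]
top [0.02, 0, 0] [[164.50164179 148.95208491]]
top [-0.1, 0, 0.033] [[148.96584434 404.26288242]]
tcp [[157.26588662 377.47755235]]
side [0, 0, 0] [[271.63222264 261.11268452]]
side [0.02, 0, 0] [[234.53733265 232.63761073]]
side [-0.1, 0, 0.033] [[494.27486732 365.77312386]]
tcp [[452.41820457 404.37910238]]
```

View pics/k2.png

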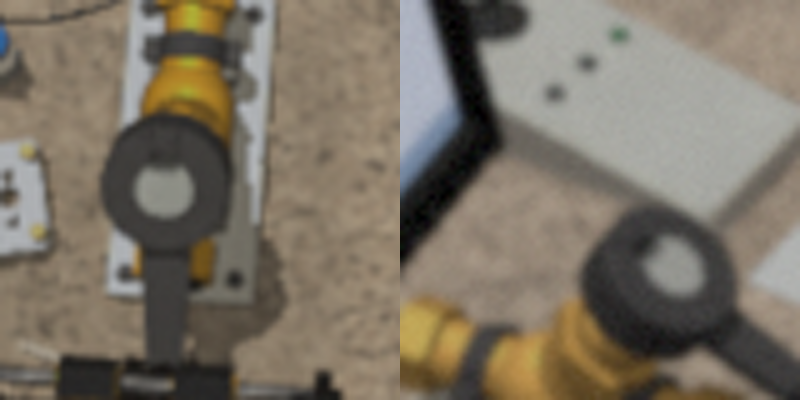

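```bash
python3 - <<'E'
from h import *
q=np.load('fit.npy'); p=q[:3]
w=np.array([230,200]); 
L=[((135,2),.04),((108,292),.04),((275,2),-.04),((252,300),-.04)]
for uv,y in L:
    W=at_z('top',np.array(uv)/5+w,.01); l=Rz(p[2]).T@(W-[p[0],p[1],0]); print(uv,(l*1000).round(1),y)
for uv in((193,10),(193,50),(172,265)):
    W=at_z('top',np.array(uv)/5+w,.05); print('pipe',((Rz(p[2]).T@(W-[p[0],p[1],0]))*1000).round(1))
b=q[4:]
P=lambda z:(vpt(b,[.038,0,z]),Rz(b[2])@F)
t,M=cur(); r=(t-M[:,2]*.06,M)
chain([r,(r[0]+[-.0,.06,.14],M),((.55,.36,.25),down(170)),P(.13),P(.043)])
E
```

```text
(135, 2) [75.5 35.9 10. ] 0.04
(108, 292) [-84.3  36.8  10. ] 0.04
(275, 2) [ 80.4 -39.7  10. ] -0.04
(252, 300) [-83.5 -39.6  10. ] -0.04
pipe [61.8  0.8 50. ]
pipe [40.1 -0.9 50. ]
pipe [-75.2   0.8  50. ]
[0.0, 0.0, -0.3] [0.0, 0.0, 0.0]  rows>=2
[-0.344, 0.301, -0.609] [0.0, 0.0, 0.0]  rows>=4
[-0.267, 0.465, 0.368] [0.028, 0.348, 0.1]  rows>=4
[-0.115, 0.272, 0.599] [0.0, 0.0, 0.048]  rows>=3
[0.0, 0.0, 0.435] [0.0, 0.0, 0.0]  rows>=2
```

>>> {"op": "apply_moves", "data": {
  "moves": [
    [0,0,0,0,0,0,0.5],
    [0,0,0,0,0,0,0.5],
    [0,0,0,0,0,0,0.5],
    [0,0,0,0,0,0,0.5],
    [0,0,-0.1,0,0,0,0.5],
    [0,0,-0.2,0,0,0,0.5],
    [0,0,-0.3,0,0,0,0.5],
    [0,0,-0.3,0,0,0,0.5]
  ]
}}

```text
time_s: 8.9
tool_pos: [0.4654, 0.2102, 0.1496]
tool_rot: [179.8, 30.2, 178.8]
force: [-0.6, 0.7, 0.2]
grip_width: 0.0433
grasp_force: 0.0
```

>>> {"op": "apply_moves", "data": {
  "moves": [
    [-0.344,0.301,-0.609,0,0,0,0.5],
    [-0.344,0.301,-0.609,0,0,0,0.5],
    [-0.344,0.301,-0.609,0,0,0,0.5],
    [-0.344,0.301,-0.609,0,0,0,0.5],
    [-0.344,0.301,-0.609,0,0,0,0.5]
  ]
}}

```text
time_s: 9.4
tool_pos: [0.4653, 0.2697, 0.2874]
tool_rot: [179.9, 30.0, 178.8]
force: [-0.7, -0.0, -1.2]
grip_width: 0.0435
grasp_force: 0.0
```

>>> {"op": "apply_moves", "data": {
  "moves": [
    [-0.267,0.465,0.368,0.028,0.348,0.1,0.5],
    [-0.267,0.465,0.368,0.028,0.348,0.1,0.5],
    [-0.267,0.465,0.368,0.028,0.348,0.1,0.5],
    [-0.267,0.465,0.368,0.028,0.348,0.1,0.5],
    [-0.267,0.465,0.368,0.028,0.348,0.1,0.5],
    [-0.267,0.465,0.368,0.028,0.348,0.1,0.5]
  ]
}}

```text
time_s: 10.0
tool_pos: [0.5495, 0.359, 0.2469]
tool_rot: [-179.8, -0.1, 169.9]
force: [-0.4, -0.2, 0.6]
grip_width: 0.0437
grasp_force: 0.0
```

```bash
python3 - <<'E'
from h import *
q=np.load('fit.npy'); b=q[4:]
o=env.get_obs();print(o['time_s'],o['qpos'].round(1),o['tool_pos'],o['tool_rot'])
P=lambda z:(vpt(b,[.038,0,z]),Rz(b[2])@F)
chain([P(.11),P(.043)])
E
```

```text
10.0 [-17.8  20.4 -23.4  79.2   8.1  82.3  38.9] [0.54945924 0.3589651  0.24686378] [-1.79807884e+02 -1.05173881e-01  1.69930199e+02]
[-0.118, 0.279, 0.683] [-0.002, -0.001, 0.048]  rows>=3
[0.0, 0.001, 0.335] [0.0, 0.0, 0.0]  rows>=2
```

>>> {"op": "apply_moves", "data": {
  "moves": [
    [-0.118,0.279,0.683,0,0,0.048,0.5],
    [-0.118,0.279,0.683,0,0,0.048,0.5],
    [-0.118,0.279,0.683,0,0,0.048,0.5],
    [-0.118,0.279,0.683,0,0,0.048,0.5],
    [-0.118,0.279,0.683,0,0,0.048,0.5]
  ]
}}

```text
time_s: 10.5
tool_pos: [0.5804, 0.4112, 0.1139]
tool_rot: [-179.9, 0.0, 166.0]
force: [-0.2, 0.5, 0.4]
grip_width: 0.0435
grasp_force: 0.0
```

```bash
python3 - <<'E'
from h import *
q=np.load('fit.npy'); b=q[4:]
t,M=cur(); print(t)
P=lambda z:(vpt(b,[.038,0,z]),Rz(b[2])@F)
chain([P(.043)])
big=[]
for n,w in(('top',(155,215)),('side',(220,320))):
    im=snap(n,n+'3.png'); big.append(cv2.resize(im[w[1]:w[1]+66,w[0]:w[0]+66,::-1],None,fx=6,fy=6,interpolation=cv2.INTER_CUBIC))
    for k,f in(('tips open',[(0,.0215,0),(0,-.0215,0)]),): print(n,k,((proj(n,[t+M@np.array(x) for x in f])-w)*6).round())
    print('head ctr',((proj(n,vpt(b,[.039,0,.062]))-w)*6).round(),'tcp at grasp',((proj(n,P(.043)[0])-w)*6).round())
cv2.imwrite('pics/k3.png',np.hstack(big))
E
```

```text
[0.58038596 0.41120675 0.11385653]
[-0.011, -0.006, 0.354] [-0.001, 0.0, 0.002]  rows>=2
top tips open [[113. 116.]
 [210. 145.]]
head ctr [[191. 151.]] tcp at grasp [[198. 162.]]
side tips open [[139. 145.]
 [230.  58.]]
head ctr [[191. 196.]] tcp at grasp [[196. 234.]]
```

View pics/k3.png

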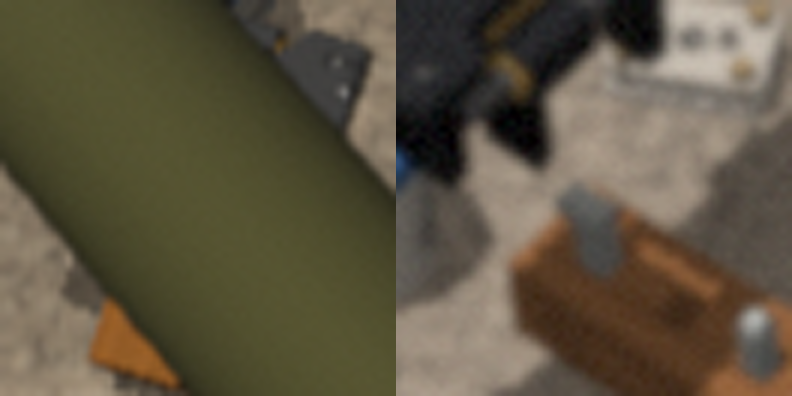

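>>> {"op": "apply_moves", "data": {
  "moves": [
    [-0.011,-0.006,0.1,0,0,0,0.5],
    [-0.011,-0.006,0.2,0,0,0,0.5],
    [-0.011,-0.006,0.29,0,0,0,0.5],
    [-0.011,-0.006,0.354,0,0,0,0.5],
    [-0.011,-0.006,0.354,0,0,0,0.5]
  ]
}}

```text
time_s: 11.1
tool_pos: [0.5837, 0.4083, 0.0413]
tool_rot: [-179.9, -0.1, 165.9]
force: [-0.3, -0.6, -0.4]
grip_width: 0.0434
grasp_force: 0.0
```

>>> {"op": "apply_moves", "data": {
  "moves": [
    [0,0,0,0,0,0,0],
    [0,0,0,0,0,0,0],
    [0,0,0,0,0,0,0],
    [0,0,0,0,0,0,0],
    [0,0,0,0,0,0,0],
    [0,0,0,0,0,0,0],
    [0,0,0,0,0,0,0]
  ],
  "grip_force": 5
}}

```text
time_s: 11.8
tool_pos: [0.5847, 0.4095, 0.0426]
tool_rot: [180.0, 0.0, 165.9]
force: [0.7, 0.9, 1.8]
grip_width: 0.0096
grasp_force: 5.0
```

>>> {"op": "apply_moves", "data": {
  "moves": [
    [0,0,0,0,0,0,0],
    [0,0,0,0,0,0,0],
    [0,0,-0.05,0,0,0,0],
    [0,0,-0.1,0,0,0,0],
    [0,0,-0.15,0,0,0,0],
    [0,0,-0.25,0,0,0,0],
    [0,0,-0.4,0,0,0,0],
    [0,0,-0.6,0,0,0,0],
    [0,0,-0.8,0,0,0,0],
    [0,0,-0.8,0,0,0,0]
  ],
  "grip_force": 45
}}

```text
time_s: 12.8
tool_pos: [0.5872, 0.4108, 0.2114]
tool_rot: [179.5, 0.5, 165.8]
force: [0.6, 0.3, -0.0]
grip_width: 0.0097
grasp_force: 45.0
```

```bash
python3 - <<'E'
from h import *
q=np.load('fit.npy'); p=q[:3]
o=env.get_obs();print(o['time_s'],o['qpos'].round(1),o['tool_pos'],o['tool_rot'],o['force'],o['grip_width'])
def K(x,y,z): # key origin at keyway frame x,y,z
    return hubtool(p,np.array([.012+x,y,z])+F@np.array([-.004,0,-.035]))
a=K(.0008,0,.06); print(a[0])
t,M=cur()
chain([((.52,.32,.27),down(172)),a,K(.0008,0,.006)])
E
```

```text
12.8 [-21.9  28.  -22.4  73.1  10.6  80.3  32.2] [0.58721058 0.41082469 0.2113975 ] [179.54009694   0.47233598 165.80199194] [ 0.62000232  0.33711803 -0.03825134] 0.009734573897417264
[0.5470635  0.20732221 0.23767241]
[0.212, -0.52, -0.299] [0.005, 0.006, -0.072]  rows>=3
[-0.213, -0.539, 0.162] [-0.021, -0.349, -0.078]  rows>=4
[0.0, 0.0, 0.269] [0.0, 0.0, 0.0]  rows>=2
```

>>> {"op": "apply_moves", "data": {
  "moves": [
    [0.212,-0.52,-0.299,0.005,0.006,-0.072,0],
    [0.212,-0.52,-0.299,0.005,0.006,-0.072,0],
    [0.212,-0.52,-0.299,0.005,0.006,-0.072,0],
    [0.212,-0.52,-0.299,0.005,0.006,-0.072,0],
    [0.212,-0.52,-0.299,0.005,0.006,-0.072,0]
  ]
}}

```text
time_s: 13.3
tool_pos: [0.5182, 0.3181, 0.2631]
tool_rot: [-179.6, -0.5, 172.0]
force: [-0.2, 0.7, -1.4]
grip_width: 0.0094
grasp_force: 45.0
```

>>> {"op": "apply_moves", "data": {
  "moves": [
    [-0.213,-0.539,0.162,-0.021,-0.349,-0.078,0],
    [-0.213,-0.539,0.162,-0.021,-0.349,-0.078,0],
    [-0.213,-0.539,0.162,-0.021,-0.349,-0.078,0],
    [-0.213,-0.539,0.162,-0.021,-0.349,-0.078,0],
    [-0.213,-0.539,0.162,-0.021,-0.349,-0.078,0],
    [-0.213,-0.539,0.162,-0.021,-0.349,-0.078,0],
    [-0.213,-0.539,0.162,-0.021,-0.349,-0.078,0],
    [-0.213,-0.539,0.162,-0.021,-0.349,-0.078,0]
  ]
}}

```text
time_s: 14.1
tool_pos: [0.546, 0.207, 0.2308]
tool_rot: [-179.7, 29.4, 179.1]
force: [0.2, 0.9, -0.3]
grip_width: 0.0093
grasp_force: 45.0
```

```bash
cat >> h.py <<'E'
def keypose(p,off=np.array([.004,0,.035])): # key origin in keyway frame, mm, and misrotation
    t,M=cur(); k=t+M@off
    l=Rs.T@(Rz(p[2]).T@(k-[p[0],p[1],0])-HUB)-[.012,0,0]
    return l*1000, R.from_matrix((Rz(p[2])@Rs@F).T@M).as_rotvec()
def K(p,x,y,z): # mm
    return hubtool(p,np.array([.012+x/1e3,y/1e3,z/1e3])+F@np.array([-.004,0,-.035]))
E
python3 - <<'E'
from h import *
q=np.load('fit.npy'); p=q[:3]
o=env.get_obs();print(o['time_s'],o['qpos'].round(1),o['force'])
print(keypose(p)); chain([K(p,.8,0,6)])
t,M=cur(); big=[]
for n,w in(('top',(225,195)),('side',(250,195))):
    im=snap(n,n+'4.png'); big.append(cv2.resize(im[w[1]:w[1]+70,w[0]:w[0]+70,::-1],None,fx=5.7,fy=5.7,interpolation=cv2.INTER_CUBIC))
    print(n,'nose',((proj(n,[t+M@np.array([.004+d,e,.035]) for d,e in((.0041,-.005),(.0041,.005),(-.0041,-.005),(-.0041,.005))])-w)*5.7).round().tolist(),'keyway',((proj(n,hpt(p,[.012,0,0]))-w)*5.7).round(), 'hub',((proj(n,hpt(p,[0.0,0,0]))-w)*5.7).round())
cv2.imwrite('pics/k4.png',np.hstack(big))
E
```

```text
14.1 [ -8.5  -7.8 -23.1 115.6  17.2  48.   48. ] [ 0.21731649  0.89384114 -0.34859419]
(array([-3.88984049, -0.52517411, 54.59224876]), array([ 0.00348688,  0.01055126, -0.00393255]))
[-0.024, 0.003, 0.242] [-0.002, -0.007, 0.003]  rows>=1
top nose [[214.0, 274.0], [190.0, 273.0], [215.0, 255.0], [191.0, 254.0]] keyway [[215. 216.]] hub [[214. 243.]]
side nose [[317.0, 262.0], [306.0, 279.0], [299.0, 249.0], [288.0, 265.0]] keyway [[227. 335.]] hub [[253. 355.]]
```

View pics/k4.png

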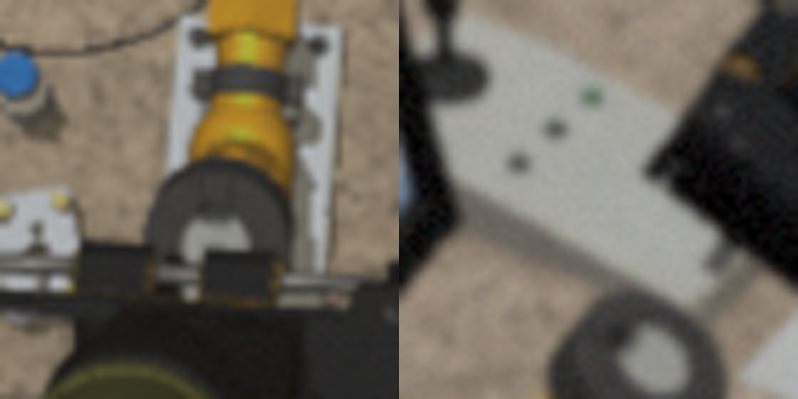

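>>> {"op": "apply_moves", "data": {
  "moves": [
    [-0.024,0.003,0.08,-0.002,-0.007,0.003,0],
    [-0.024,0.003,0.16,-0.002,-0.007,0.003,0],
    [-0.024,0.003,0.24,-0.002,-0.007,0.003,0],
    [-0.024,0.003,0.24,-0.002,-0.007,0.003,0],
    [-0.024,0.003,0.24,-0.002,-0.007,0.003,0],
    [-0.024,0.003,0.24,-0.002,-0.007,0.003,0]
  ]
}}

```text
time_s: 14.8
tool_pos: [0.5728, 0.2061, 0.1913]
tool_rot: [-179.9, 30.1, 178.8]
force: [0.4, 0.1, -0.1]
grip_width: 0.0097
grasp_force: 45.0
```

```bash
python3 - <<'E'
from h import *
q=np.load('fit.npy'); p=q[:3]
o=env.get_obs();print(o['time_s'],o['force'])
print(keypose(p))
t,M=cur(); n='side'; w=np.array((265,205))
im=np.mean([snap(n,f'{n}5{i}.png').astype(float) for i in range(3)],0).astype(np.uint8)
A=cv2.resize(im[w[1]:w[1]+65,w[0]:w[0]+75,::-1],None,fx=10,fy=10,interpolation=cv2.INTER_CUBIC)
pts=lambda P:((proj(n,P)-w)*10).round().astype(int)
print('key nose',pts([t+M@np.array([.004+d,e,.035]) for d,e in((.0041,-.005),(.0041,.005),(-.0041,.005),(-.0041,-.005))]).tolist())
print('slot',pts([hpt(p,[x,y,0]) for x,y in((.008,.0062),(.008,-.0062),(.0176,-.0062),(.0176,.0062))]).tolist())
print('axis',pts([hpt(p,[0,0,0])]),'hub rim',pts([hpt(p,[.032*np.cos(a),.032*np.sin(a),0]) for a in np.arange(0,6.2,np.pi/2)]).tolist())
cv2.imwrite('pics/k5.png',A)
E
```

```text
14.8 [ 0.40928123  0.10857907 -0.0846467 ]
(array([-0.04720163, -0.69941478,  6.91299313]), array([ 1.22694522e-03, -1.14744453e-03, -9.19803998e-05]))
key nose [[290, 467], [270, 496], [239, 472], [259, 444]]
slot [[251, 517], [276, 482], [240, 455], [215, 490]]
axis [[293 522]] hub rim [[174, 431], [229, 616], [412, 613], [355, 432]]
```

View pics/k5.png

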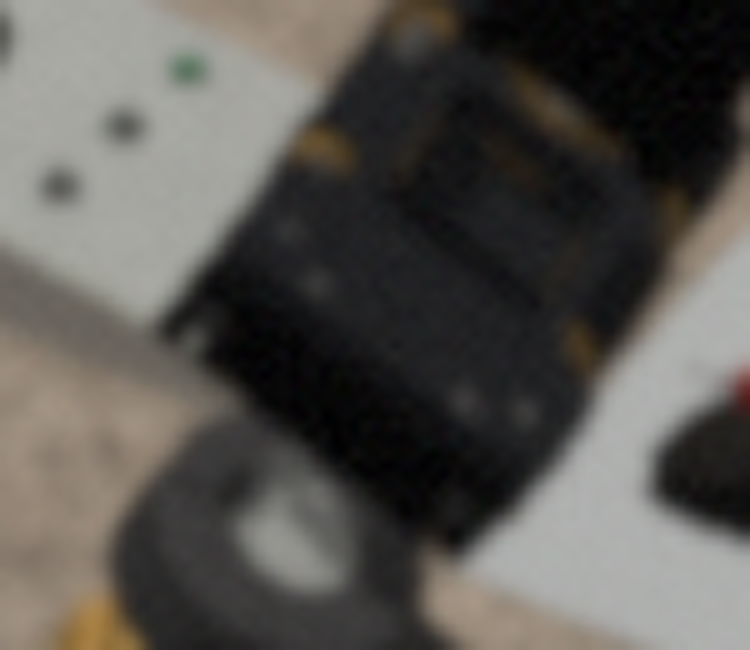

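>>> {"op": "apply_moves", "data": {
  "moves": [
    [-0.004,0.0035,0.01,0,0,0,0],
    [-0.004,0.0035,0.02,0,0,0,0],
    [-0.004,0.0035,0.03,0,0,0,0],
    [-0.004,0.0035,0.035,0,0,0,0],
    [-0.004,0.0035,0.04,0,0,0,0],
    [-0.004,0.0035,0.045,0,0,0,0],
    [-0.004,0.0035,0.045,0,0,0,0],
    [-0.004,0.0035,0.045,0,0,0,0]
  ]
}}

```text
time_s: 15.75
tool_pos: [0.5783, 0.2066, 0.1838]
tool_rot: [-179.9, 30.1, 178.8]
force: [1.4, -0.8, 0.7]
grip_width: 0.0096
grasp_force: 45.0
```

```bash
cat > s.py <<'E'
from h import *
p=np.load('fit.npy')[:3]; o=env.get_obs(); k,w=keypose(p)
B=Rz(p[2])@Rs
print(o['time_s'],'key mm',k.round(2),'rot',w.round(4),'F hub',(B.T@o['force']).round(1),'T hub',(B.T@o['wrist_torque']).round(2),o['grip_width'])
E
python3 s.py
```

```text
15.75 key mm [ 0.97 -0.17 -2.32] rot [ 0.0012 -0.0016  0.0001] F hub [ 1.6 -0.7 -0.1] T hub [ 0.19  0.07 -0.07] 0.009573733399792774
```

>>> {"op": "apply_moves", "data": {
  "moves": [
    [0,0.0,0.005,0,0,0,0],
    [0,0,0.01,0,0,0,0],
    [0,0,0.015,0,0,0,0],
    [0,0,0.02,0,0,0,0],
    [0,0,0.02,0,0,0,0]
  ]
}}

```text
time_s: 16.25
tool_pos: [0.5807, 0.207, 0.1807]
tool_rot: [-180.0, 30.1, 178.8]
force: [2.6, 1.6, 3.6]
grip_width: 0.0097
grasp_force: 45.0
```

```bash
python3 s.py
```

```text
16.25 key mm [ 1.51  0.33 -6.11] rot [ 0.0003 -0.0026 -0.    ] F hub [4.  1.7 1.8] T hub [ 0.48 -0.5  -0.08] 0.009660703877599711
```

>>> {"op": "apply_moves", "data": {
  "moves": [
    [-0.003,0.0,0.005,0,0,0,0],
    [-0.003,0,0.01,0,0,0,0],
    [-0.003,0,0.015,0,0,0,0],
    [-0.003,0,0.02,0,0,0,0],
    [-0.003,0,0.025,0,0,0,0],
    [-0.003,0,0.025,0,0,0,0]
  ]
}}

```text
time_s: 16.85
tool_pos: [0.5833, 0.2071, 0.1763]
tool_rot: [-180.0, 30.1, 178.8]
force: [2.8, 3.2, 4.5]
grip_width: 0.0098
grasp_force: 45.0
```

```bash
python3 s.py
```

```text
16.85 key mm [  1.6    0.53 -11.24] rot [ 0.0002 -0.0019 -0.0003] F hub [4.7 3.2 2.5] T hub [ 0.83 -0.59 -0.1 ] 0.009823010485009455
```

>>> {"op": "apply_moves", "data": {
  "moves": [
    [-0.003,0.002,0.005,0,0,0,0],
    [-0.003,0.003,0.01,0,0,0,0],
    [-0.003,0.003,0.015,0,0,0,0],
    [-0.003,0.003,0.02,0,0,0,0],
    [-0.003,0.003,0.025,0,0,0,0],
    [-0.003,0.003,0.03,0,0,0,0],
    [-0.003,0.003,0.03,0,0,0,0]
  ]
}}

```text
time_s: 17.55
tool_pos: [0.5866, 0.2071, 0.1709]
tool_rot: [-179.9, 30.1, 178.8]
force: [1.8, 3.3, 4.0]
grip_width: 0.0093
grasp_force: 45.0
```

```bash
python3 s.py
```

```text
17.55 key mm [  1.67   0.59 -17.55] rot [ 0.001  -0.0009 -0.0001] F hub [3.5 3.3 2.6] T hub [ 0.95 -0.53 -0.02] 0.009266422328095707
```

>>> {"op": "apply_moves", "data": {
  "moves": [
    [-0.002,0.002,0.005,0,0,0,0],
    [-0.002,0.002,0.01,0,0,0,0],
    [-0.002,0.002,0.015,0,0,0,0],
    [-0.002,0.002,0.02,0,0,0,0],
    [-0.002,0.002,0.025,0,0,0,0],
    [-0.002,0.002,0.03,0,0,0,0],
    [-0.002,0.002,0.03,0,0,0,0]
  ]
}}

```text
time_s: 18.25
tool_pos: [0.5897, 0.2072, 0.1657]
tool_rot: [-179.9, 30.0, 178.8]
force: [1.7, 2.6, 2.3]
grip_width: 0.0102
grasp_force: 45.0
```

```bash
python3 s.py
```

```text
18.25 key mm [  1.77   0.68 -23.68] rot [ 0.0015 -0.0003 -0.0001] F hub [2.6 2.6 1.2] T hub [ 0.94 -0.23 -0.02] 0.01017188801928826
```

Sliding well; continue towards binding in small steps.

>>> {"op": "apply_moves", "data": {
  "moves": [
    [-0.002,0.002,0.005,0,0,0,0],
    [-0.002,0.002,0.01,0,0,0,0],
    [-0.002,0.002,0.015,0,0,0,0],
    [-0.002,0.002,0.02,0,0,0,0],
    [-0.002,0.002,0.02,0,0,0,0]
  ]
}}

```text
time_s: 18.75
tool_pos: [0.5914, 0.2072, 0.1628]
tool_rot: [-179.8, 30.0, 178.8]
force: [-5.7, 1.0, 9.0]
grip_width: 0.0096
grasp_force: 45.0
```

```bash
python3 s.py
```

```text
18.75 key mm [  1.78   0.71 -27.02] rot [ 0.0029  0.0004 -0.0002] F hub [-0.5  0.8 10.7] T hub [ 0.54  0.57 -0.  ] 0.009603770155252291
```

>>> {"op": "apply_moves", "data": {
  "moves": [
    [0,0,0.003,0,0,0,0],
    [0,0,0.006,0,0,0,0],
    [0,0,0.009,0,0,0,0],
    [0,0,0.012,0,0,0,0],
    [0,0,0.012,0,0,0,0]
  ],
  "grip_force": 60
}}

```text
time_s: 19.25
tool_pos: [0.5921, 0.2073, 0.1617]
tool_rot: [-179.8, 30.0, 178.8]
force: [-13.7, 0.9, 17.5]
grip_width: 0.0091
grasp_force: 60.0
```

```bash
python3 s.py
```

```text
19.25 key mm [  1.8    0.78 -28.32] rot [ 0.0037  0.0004 -0.0005] F hub [-3.1  0.6 22. ] T hub [-0.    1.27 -0.07] 0.009098340938491404
```

>>> {"op": "apply_moves", "data": {
  "moves": [
    [0,0,0.003,0,0,0,0],
    [0,0,0.006,0,0,0,0],
    [0,0,0.009,0,0,0,0],
    [0,0,0.009,0,0,0,0],
    [0,0,0.009,0,0,0,0]
  ]
}}

```text
time_s: 19.75
tool_pos: [0.5926, 0.2074, 0.1609]
tool_rot: [-179.7, 30.0, 178.9]
force: [-19.4, -0.6, 22.6]
grip_width: 0.0091
grasp_force: 60.0
```

```bash
python3 s.py
```

```text
19.75 key mm [  1.84   0.85 -29.27] rot [ 0.0043  0.0002 -0.0007] F hub [-5.5 -1.  29.3] T hub [-0.33  1.8  -0.04] 0.009129818299021037
```

>>> {"op": "apply_moves", "data": {
  "moves": [
    [0,0,0.003,0,0,0,0],
    [0,0,0.006,0,0,0,0],
    [0,0,0.006,0,0,0,0],
    [0,0,0.006,0,0,0,0]
  ]
}}

```text
time_s: 20.15
tool_pos: [0.5929, 0.2074, 0.1603]
tool_rot: [-179.7, 30.0, 178.9]
force: [-24.8, -1.7, 27.2]
grip_width: 0.0095
grasp_force: 60.0
```

```bash
python3 s.py
```

```text
20.15 key mm [  1.85   0.91 -29.91] rot [ 0.0047  0.0002 -0.0008] F hub [-7.8 -2.2 35.9] T hub [-0.47  2.13  0.01] 0.009493799782254729
```

>>> {"op": "apply_moves", "data": {
  "moves": [
    [0.002,0,-0.009,0,0,0,0],
    [0.004,0,-0.017,0,0,0,0],
    [0.004,0,-0.017,0,0,0,0]
  ]
}}

```text
time_s: 20.45
tool_pos: [0.5925, 0.2074, 0.1604]
tool_rot: [-179.9, 30.0, 178.8]
force: [1.0, 3.6, 3.1]
grip_width: 0.0093
grasp_force: 60.0
```

```bash
python3 s.py
```

```text
20.45 key mm [  1.55   0.95 -29.66] rot [ 0.0015 -0.0008 -0.0002] F hub [2.4 3.6 2.3] T hub [ 0.83 -0.24 -0.03] 0.009269604864367778
```

>>> {"op": "apply_moves", "data": {
  "moves": [
    [0,0,0,0,0,0,0.3],
    [0,0,0,0,0,0,0.3],
    [0,0,0,0,0,0,0.3],
    [0,0,0,0,0,0,0.3],
    [0,0,0,0,0,0,0.3]
  ]
}}

```text
time_s: 20.95
tool_pos: [0.5922, 0.2068, 0.16]
tool_rot: [-179.9, 30.0, 178.8]
force: [0.9, -0.2, -0.5]
grip_width: 0.026
grasp_force: 0.0
```

```bash
python3 s.py; python3 -c "
from h import *
p=np.load('fit.npy')[:3]
chain([K(p,1,0,15)])
# TCP on key end: key top at hub z=24, head centre x=.012+.005
chain([hubtool(p,[.0165,0.0007,.040])])"
```

```text
20.95 key mm [  1.02   0.35 -29.83] rot [0.0026 0.0005 0.0003] F hub [ 0.5 -0.2 -0.9] T hub [ 0.05  0.47 -0.08] 0.026015832102029998
[0.0, -0.003, -0.224] [-0.002, 0.0, 0.0]  rows>=1
[0.003, 0.001, -0.174] [-0.002, 0.0, 0.0]  rows>=1
```

>>> {"op": "apply_moves", "data": {
  "moves": [
    [0,0,-0.08,0,0,0,0.3],
    [0,0,-0.16,0,0,0,0.3],
    [0,0,-0.19,0,0,0,0.3],
    [0.008,0,-0.19,0,0,0,0],
    [0.008,0,-0.19,0,0,0,0],
    [0.008,0,-0.19,0,0,0,0],
    [0.008,0,-0.19,0,0,0,0],
    [0.008,0,-0.19,0,0,0,0],
    [0.008,0,-0.19,0,0,0,0]
  ]
}}

```text
time_s: 21.85
tool_pos: [0.572, 0.2079, 0.1924]
tool_rot: [-179.9, 30.0, 178.8]
force: [-0.5, -0.5, 0.5]
grip_width: 0.0006
grasp_force: 0.0
```

```bash
cat > t.py <<'E'
from h import *
p=np.load('fit.npy')[:3]; o=env.get_obs(); t,M=cur()
print('tcp hub mm',(Rs.T@(Rz(p[2]).T@(t-[p[0],p[1],0])-HUB)*1000).round(2),'F',((Rz(p[2])@Rs).T@o['force']).round(1),o['grip_width'],o['time_s'])
E
python3 t.py
```

```text
tcp hub mm [15.77  1.07 43.29] F [-0.2 -0.5  0.7] 0.0006489457205860077 21.85
```

>>> {"op": "apply_moves", "data": {
  "moves": [
    [0,0,0.02,0,0,0,0],
    [0,0,0.04,0,0,0,0],
    [0,0,0.06,0,0,0,0],
    [0,0,0.07,0,0,0,0],
    [0,0,0.075,0,0,0,0],
    [0,0,0.08,0,0,0,0],
    [0,0,0.085,0,0,0,0],
    [0,0,0.09,0,0,0,0],
    [0,0,0.09,0,0,0,0]
  ]
}}

```text
time_s: 22.75
tool_pos: [0.5811, 0.2077, 0.177]
tool_rot: [-179.9, 30.0, 178.8]
force: [-0.5, -0.2, 0.3]
grip_width: 0.0005
grasp_force: 0.0
```

```bash
python3 t.py
```

```text
tcp hub mm [15.92  1.07 25.49] F [-0.3 -0.2  0.5] 0.0004744761546135724 22.75
```

>>> {"op": "apply_moves", "data": {
  "moves": [
    [0,0,0.003,0,0,0,0],
    [0,0,0.006,0,0,0,0],
    [0,0,0.009,0,0,0,0],
    [0,0,0.012,0,0,0,0],
    [0,0,0.014,0,0,0,0],
    [0,0,0.014,0,0,0,0]
  ]
}}

```text
time_s: 23.35
tool_pos: [0.5818, 0.208, 0.1767]
tool_rot: [-179.8, 30.1, 178.8]
force: [-14.0, -4.0, 15.1]
grip_width: 0.0005
grasp_force: 10.2
```

```bash
python3 t.py
```

```text
tcp hub mm [16.38  1.39 24.86] F [-4.5 -4.3 20. ] 0.0005069398692674865 23.35
```

>>> {"op": "apply_moves", "data": {
  "moves": [
    [0,0,0.002,0,0,0,0],
    [0,0,0.004,0,0,0,0],
    [0,0,0.004,0,0,0,0]
  ]
}}

```text
time_s: 23.65
tool_pos: [0.582, 0.2081, 0.1768]
tool_rot: [-179.8, 30.1, 178.8]
force: [-18.9, -4.6, 19.3]
grip_width: 0.0001
grasp_force: 13.4
```

```bash
python3 t.py
```

```text
tcp hub mm [16.58  1.49 24.8 ] F [-6.6 -5.  26.2] 0.00014539156765194512 23.65
```

>>> {"op": "apply_moves", "data": {
  "moves": [
    [0,0,-0.02,0,0,0,0],
    [0,0,-0.1,0,0,0,0],
    [0,0,-0.25,0,0,0,0],
    [0,0,-0.35,0,0,0,0],
    [-0.1,0,-0.5,0,0,0,0],
    [-0.25,0,-0.6,0,0,0,0],
    [-0.4,0,-0.7,0,0,0,0],
    [-0.4,-0.4,-0.7,0,0,0,0],
    [-0.4,-0.8,-0.7,0,0,0,0],
    [-0.4,-0.8,-0.7,0,0,0,0],
    [-0.4,-0.8,-0.7,0,0,0,0]
  ]
}}

```text
time_s: 24.75
tool_pos: [0.5785, 0.0401, 0.3354]
tool_rot: [-179.9, 30.0, 178.3]
force: [0.7, -0.0, -0.6]
grip_width: 0.0007
grasp_force: 0.0
```

```bash
python3 - <<'E'
from h import *
p=np.load('fit.npy')[:3]; big=[]
for n,w in(('top',(155,185)),('side',(230,225))):
    im=snap(n,n+'6.png'); big.append(cv2.resize(im[w[1]:w[1]+110 if n=='top' else w[1]+165,w[0]:w[0]+150,::-1],(390,286 if n=='top' else 429),interpolation=cv2.INTER_CUBIC))
h=max(b.shape[0] for b in big); big=[np.pad(b,((0,h-b.shape[0]),(0,0),(0,0))) for b in big]
cv2.imwrite('pics/k6.png',np.hstack(big))
E
python3 t.py
```

```text
tcp hub mm [  95.97 -161.42  162.27] F [ 0.2  0.2 -0.3] 0.0004332716176144354 24.85
```

View pics/k6.png

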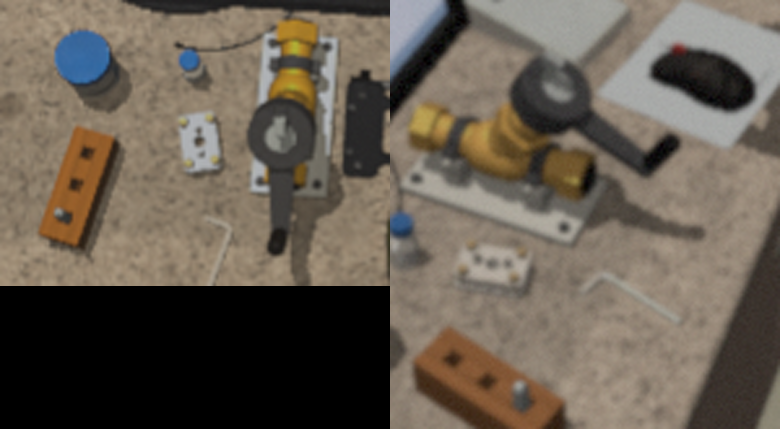

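The key stands in the keyway (side view about (558,65), top view about (280,130)) with the lever in line with the pipe. The plain key is still in the block at (62,214) and the bystanders are where they were. Handing in.

```bash
python3 -c "
from cell import env
print(env.sign_off())"
```

```text
the job is handed in; nothing more can be done
None
```

The lever is in line with the pipe and the gib-head key is in the keyway, flat face to the stem, about 29 mm in. It moved only 0.06 mm while the push rose from 20 to 26 N, so it is tight; the plain key is still in the block, nothing else I could see had moved, and the job was handed in at about 25 s.

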